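# Fill the parts cassette, then pinch it out of its bench dock and hold it

## Task

Finish filling the small black parts cassette that is latched in the metal dock: stand the tall black capacitor and the white relay upright in its two empty end compartments, one in each, setting them down rather than dropping them. Then pinch the cassette's two blue side catches together to unlatch it and lift it straight up, level and with all three parts in it, until it is at least 10 cm above the bench, and finish there while still holding it by the pinched catches. Leave the other things on the bench where they are.

Things in the scene. Friction and masses are not known exactly. Their poses are not given: they have to be found in the camera images.
- dock: Bench dock, fixed: aluminium base plate 176 x 124 x 8 mm with end stops, low guides and two steel keeper cheeks (tops 28 mm above the bench). Origin: centre of its underside, on the bench; x along its length. The cassette stands on the plate, centred, axes parallel to the dock's, with 0.8 mm play each way.
- cassette: Black open parts cassette, 138 mm long (its x), 48 mm wide (its y), walls 3 mm thick, 30 mm high overall, floor 4 mm. Two cross walls of full height make a row of three 42 x 42 mm compartments, 26 mm deep, at x = -45, 0, +45 mm; the end ones are empty. Origin: centre of its underside; z up. 0.22 kg empty. Its hooks hold it down in the dock until both catches are pinched in.
- transformer: Small transformer with yellow tape and a black core, 36 x 36 x 46 mm, 0.14 kg, standing in the middle compartment of the cassette (its top is 50 mm above the cassette's underside). It stays there. Origin: centre of its underside.
- capacitor: Tall black can capacitor with a silver stripe and silver top, upright cylinder 35 mm in diameter and 60 mm high, about 0.075 kg, standing on the bench. Origin: centre of its underside; z up.
- relay: White plug-in relay with a black base, block 35 x 35 mm (its x and y) and 55 mm high, about 0.085 kg, standing on the bench at any small yaw. Origin: centre of its underside; z up.
- pocket_front (a point): Centre of the inner floor of the empty end compartment at the cassette's -x end (4 mm above the cassette's underside); moves with the cassette.
- pocket_back (a point): Centre of the inner floor of the empty end compartment at the cassette's +x end (4 mm above the cassette's underside); moves with the cassette.
- catch_left (a joint): How far the blue catch on the cassette's +y side is pinched in, m: 0 at rest, 0.006 at its stop. It slides straight in towards the cassette against a spring (3.6 N at rest, 7.2 N at the stop); its hook leaves the dock's keeper at about 0.004.
- catch_right (a joint): How far the blue catch on the cassette's -y side is pinched in, m: 0 at rest, 0.006 at its stop; same spring and hook as the other.
- catch_left_pad (a point): Centre of the outer face of the left catch's thumb pad, 34 mm to the +y side of the cassette's centre line and 45 mm above its underside. The flat pad is 26 mm long (along the cassette's x) and 22 mm high, midway along the cassette; at rest the two pads' outer faces are 68 mm apart, pinched home 56 mm.
- catch_right_pad (a point): Centre of the outer face of the right catch's thumb pad, 34 mm to the -y side of the cassette's centre line and 45 mm above its underside; same size as the left one.
- spare_capacitor: Shorter blue capacitor, diameter 30 mm, 45 mm high, standing on the bench; not wanted. Origin: centre of its underside.
- label_roll: White roll of labels lying flat, diameter 72 mm, 32 mm high; bystander. Origin: centre of its underside.
- screwdriver: Screwdriver lying at the near left; bystander. Origin near its middle.
- brush: Cleaning brush lying at the near right; bystander. Origin near its middle.
- bottle: White bottle with a red cap, diameter 56 mm, 120 mm high, at the far left; bystander. Origin: centre of its underside.
- panel_stack: Stack of cream board panels lying flat, 120 x 170 x 6 mm, at the right; bystander. Origin: centre of its underside.
Mind the look-alikes: they are no part of the job. What is meant by the transformer is not red, and is the larger of those in its own colour.

How it is judged (in metres and radians):
On the way, in this order (a step that is already met when the one before it is completed fails the run):
1. the capacitor and the relay stand upright on the floor of the two end compartments, one in each, let go, with the cassette still in the dock (((x of capacitor in the frame of cassette between 0.036 and 0.054 m and y of capacitor in the frame of cassette between -0.01 and 0.01 m and z of capacitor in the frame of cassette between 0 and 0.011 m and angle between each of capacitor, relay's own z axis and vertical below 0.25 rad and x of relay in the frame of cassette between -0.054 and -0.036 m and y of relay in the frame of cassette between -0.01 and 0.01 m and z of relay in the frame of cassette between 0 and 0.011 m) or (x of capacitor in the frame of cassette between -0.054 and -0.036 m and y of capacitor in the frame of cassette between -0.01 and 0.01 m and z of capacitor in the frame of cassette between 0 and 0.011 m and angle between each of capacitor, relay's own z axis and vertical below 0.25 rad and x of relay in the frame of cassette between 0.036 and 0.054 m and y of relay in the frame of cassette between -0.01 and 0.01 m and z of relay in the frame of cassette between 0 and 0.011 m)) and x of transformer in the frame of cassette between -0.01 and 0.01 m and y of transformer in the frame of cassette between -0.01 and 0.01 m and z of transformer in the frame of cassette between 0 and 0.011 m and angle between transformer's own z axis and vertical below 0.25 rad and z of cassette in the frame of dock below 0.012 m and horizontal distance between cassette and dock below 0.006 m and contact force between each of capacitor, relay and the fingers below 0.1 N), for 0.2 s.
2. both catches are pinched in, the cassette still in the dock (value of joint each of catch_left, catch_right above 0.0045 m and z of cassette in the frame of dock below 0.012 m and horizontal distance between cassette and dock below 0.006 m), for 0.1 s.
At the end, for the whole second after the job is handed in: Cassette held still by the fingers, both catches in over 4.5 mm, underside over 95 mm up, tilt under 0.2 rad, clear above the dock (centres within 80 mm); capacitor and relay on the floors of opposite end compartments (9 mm, 0.25 rad), transformer in the middle one (((x of capacitor in the frame of cassette between 0.036 and 0.054 m and y of capacitor in the frame of cassette between -0.01 and 0.01 m and z of capacitor in the frame of cassette between 0 and 0.011 m and angle between each of capacitor, relay's own z axis and vertical below 0.25 rad and x of relay in the frame of cassette between -0.054 and -0.036 m and y of relay in the frame of cassette between -0.01 and 0.01 m and z of relay in the frame of cassette between 0 and 0.011 m) or (x of capacitor in the frame of cassette between -0.054 and -0.036 m and y of capacitor in the frame of cassette between -0.01 and 0.01 m and z of capacitor in the frame of cassette between 0 and 0.011 m and angle between each of capacitor, relay's own z axis and vertical below 0.25 rad and x of relay in the frame of cassette between 0.036 and 0.054 m and y of relay in the frame of cassette between -0.01 and 0.01 m and z of relay in the frame of cassette between 0 and 0.011 m)) and x of transformer in the frame of cassette between -0.01 and 0.01 m and y of transformer in the frame of cassette between -0.01 and 0.01 m and z of transformer in the frame of cassette between 0 and 0.011 m and angle between transformer's own z axis and vertical below 0.25 rad and height (world z) of cassette above 0.095 m and angle between cassette's own z axis and vertical below 0.2 rad and value of joint each of catch_left, catch_right above 0.0045 m and contact force between the fingers and cassette above 2 N and contact force between cassette and dock below 0.05 N and horizontal distance between cassette and dock below 0.08 m and linear speed of cassette below 0.03 m/s and contact force between each of capacitor, relay and the fingers below 0.1 N); the arm keeps its last pose, push and grip.
It fails at once if one of the bystanders (blue capacitor, label roll, screwdriver, brush, bottle, panel stack) is shifted by more than 25 mm (distance of any of spare_capacitor, label_roll, screwdriver, brush, bottle, panel_stack from where it was at the start of the episode above 0.025 m).
It fails at once if the capacitor is dropped: it falls free of the fingers and of the cassette at over 0.5 m/s (linear speed of capacitor above 0.5 m/s and contact force between capacitor and the fingers below 0.05 N and contact force between capacitor and cassette below 0.05 N).
It fails at once if the relay is dropped: it falls free of the fingers and of the cassette at over 0.5 m/s (linear speed of relay above 0.5 m/s and contact force between relay and the fingers below 0.05 N and contact force between relay and cassette below 0.05 N).
It also fails if it takes over 64 s, if anything falls off the work surface, if the arm or the gripper's body presses on something with over 40 N, if the wrist force passes 120 N, or if a joint passes its speed limit or range.

## Robot

A 7-joint arm with a two-finger parallel gripper is mounted at the origin on the work surface. World frame = base frame: x ahead of the robot, y to its left, z up, the work surface at z = 0. Lengths are in mm, angles in rad, forces in N, time in s.
With the tool pointing down it reaches from about 400 to 850 mm from the base axis. Payload 6.9 kg.
Tool frame: the origin (TCP) lies midway between the tips of the shut fingers; the grasp point (between the pads) lies r.pinch_z behind it (r.pinch_z is the distance from the TCP to the grasp point, in mm); z points along the fingers, y is the line along which they close (so a half turn about z gives the same grasp; the last joint's range is limited). The gripper opens to 85 mm and grips with 20 to 120 N. Pads are 22 mm wide; open, the fingers measure 114 mm over their backs; the gripper's body (76 mm by 85 mm) begins 54 mm behind the grasp point. The pads swing forward as they close: fully open they stand 13 mm farther back than shut.
Start: joints at [-1.177, 0.507, -0.238, 1.5, 0.126, 1.149, -0.155], TCP at [178.02, 599.099, 208.375] pointing down, gripper open.
Joint ranges: [-3.08, 3.08], [-0.24, 2.05], [-1.43, 1.35], [0, 2.5], [-1.52, 4.66], [0.17, 1.96], [-2.89, 2.89]. Speed limits (rad/s): [2.39, 2.39, 3.14, 3.14, 3.14, 3.14, 3.14].

## Interface

Orientations are given as a 3x3 rotation matrix whose columns are the frame's x, y, z axes.
In Python, from cell import r gives the robot as it stands.
- The arm moves only by the tool inch_along, called after ">>>" as name(argument=value, ...), one argument or row to a line, values as JSON. Schema: {"type":"object","properties":{"deltas":{"type":"object","properties":{"finger_gap":{"type":"array","items":{"type":"number"},"minItems":1,"maxItems":5},"dx":{"type":"array","items":{"type":"number"},"minItems":1,"maxItems":5},"dy":{"type":"array","items":{"type":"number"},"minItems":1,"maxItems":5},"dz":{"type":"array","items":{"type":"number"},"minItems":1,"maxItems":5},"wx":{"type":"array","items":{"type":"number"},"minItems":1,"maxItems":5},"wy":{"type":"array","items":{"type":"number"},"minItems":1,"maxItems":5},"wz":{"type":"array","items":{"type":"number"},"minItems":1,"maxItems":5}},"additionalProperties":false,"required":["finger_gap","dx","dy","dz","wx","wy","wz"]},"grip_n":{"type":"number"},"only":{"type":"string"},"quiet":{"type":"boolean"},"lines":{"type":"string"}},"required":["deltas"],"additionalProperties":false}. deltas is an object with one list for each field, all of the same length, 1 to 5, a row being the entries at one place: finger_gap (the opening from 0.0 (shut) to 1.0 (fully open)), dx, dy, dz (the shift in shares of the most that a row can go, 1 being 62.5 mm), wx, wy, wz (a rotation vector in fractions of the full range, 1 being 2 pi rad); each row shifts and turns the commanded pose from where the row before left it, along the tool's axes as they then stand; what a row does not reach is not made up. A row lasts 1/8 s, in which the tool goes at most 62.5 mm and 0.188 rad, less where a joint would pass 70% of its speed; a pose out of reach is approached as far as the arm can. The fingers move at their own pace and stop on an object; grip_n is the grip in N (left out, the last holds). Time passes only in rows, so rows that do not move let the fingers close. The tool returns the time, the measured TCP pose, the force, the opening and the grip force at its end. only (a regular expression) keeps the lines of the reply that match it, lines (a string "A,B") keeps lines A to B, and quiet returns only ok. Input that does not fit is refused with a message, and nothing moves.
- r.observe(): the state, without advancing time (a new reading comes with each control period).
- r.read_camera(name): name is "scene" or "side" or "wrist"; returns a dict with "image" (400x640x3 uint8, blue, green, red), "camera_matrix" (3x3 intrinsics, pixels), "distortion" ([k1, k2, p1, p2, k3] as OpenCV has them; the pictures are not rectified), "R" (3x3) and "t" (3): a world point X has camera coordinates R X + t; the wrist camera has in their place "T_tool_cam" (4x4, takes a point from camera to tool coordinates, whose origin is the TCP and whose axes are the flange's). Camera axes: x right, y down, z forward; pixel columns grow to the right and rows downward; lengths in mm; the calibration is good to about 2 mm. A picture is of the moment at which its call begins: read the wrist's pose just before it. There is no depth.
- r.hand_in(): hands the job in; it is judged then, once.
Trained networks look in a picture, given as the dict that the camera call returned (one of the last four; its "shot" number tells which), for a name from the list of things; names that differ only in an ending like _2 or _b are one class to them, and where a whole thing is asked for, a point or a joint stands for the part that bears it (a point fixed in the world has none). Each returns a list of dicts, best first, with "confidence" (0 to 1); they miss things now and then, are a little off and sometimes report something else, mostly with a low value. They report only what shows in the picture. A call takes as long as a camera call. They do not tell look-alikes from the thing itself.
- r.find_in(thing, picture): "bbox" ([left, top, right, bottom] in pixels, round what is visible of it).
The state is a dict: "time_s": time; "joint_positions": joint angles; "qd": joint speeds; "effort": joint torques, N m; "eef_pos": TCP position; "orientation": TCP orientation; "wrist_force": force on the tool from outside, world axes, zero at the start; "ft_torque": the same for the moment, N m; "gripper_width": opening from 0.0 (shut) to 1.0 (fully open); "finger_force": force on a finger pad.
Only numpy, scipy, OpenCV 4.12 (cv2) and the standard library are available. Lean on these libraries where they do the work, as an engineer would, in place of code of your own. Each camera call takes 0.05 s, during which the arm holds its last target. There are 200 camera calls.

## Working session

There is one attempt and no reset: what is moved stays moved. The work goes in short steps, Python scripts to look and compute and a tool call to move; the robot and the scene stay as the last step left them, time stands still between calls to the robot, and variables do not carry over. Pictures are saved under pics/ and viewed, at most 10 in all, crops included, and the job is handed in when it is done.

```bash
mkdir -p pics; ls; cat > h.py <<'E'
import numpy as np, cv2
from cell import r
def shot(n,name=None):
    o=r.observe(); p=r.read_camera(n)
    if name: cv2.imwrite('pics/'+name,p['image'])
    if n=='wrist':
        T=np.array(p['T_tool_cam']); Rt=np.array(o['orientation']); e=np.array(o['eef_pos'])
        Rc=Rt@T[:3,:3]; c=Rt@T[:3,3]+e
        p['R']=Rc.T; p['t']=-Rc.T@c
    return p
def ray(p,uv):
    u=cv2.undistortPoints(np.array([[uv]],float),np.array(p['camera_matrix']),np.array(p['distortion']))[0,0]
    R=np.array(p['R']);t=np.array(p['t']); return -R.T@t, R.T@np.array([u[0],u[1],1])
def at(p,uv,z):
    c,d=ray(p,uv); return c+d*(z-c[2])/d[2]
def proj(p,X):
    return cv2.projectPoints(np.array(X,float).reshape(-1,3),cv2.Rodrigues(np.array(p['R']))[0],np.array(p['t'],float),np.array(p['camera_matrix']),np.array(p['distortion']))[0][:,0]
E
python3 - <<'E'
from h import *
o=r.observe(); print(o['time_s'],o['orientation'],r.pinch_z,o['gripper_width'])
for n in('scene','side','wrist'):
    p=shot(n,n+'0.png')
    print(n,np.array(p['R']).round(2).tolist(),np.array(p['t']).round(0))
    for k in 'dock cassette transformer capacitor relay catch_left catch_right spare_capacitor label_roll bottle'.split():
        print(k,[(np.round(b['bbox']).tolist(),round(b['confidence'],2)) for b in r.find_in(k,p)][:3])
E
```

```text
pics
0.0 [[-9.58585612e-01  2.84804139e-01 -4.77172144e-04]
 [ 2.84804535e-01  9.58583974e-01 -1.77269046e-03]
 [-4.74600098e-05 -1.83517636e-03 -9.99998315e-01]] 18.700000000000003 0.9985621977973078
scene [[0.29, 0.96, -0.02], [0.65, -0.21, -0.73], [-0.71, 0.2, -0.68]] [-145. -269. 1435.]
dock [([269.0, 203.0, 324.0, 261.0], 0.89), ([204.0, 210.0, 219.0, 233.0], 0.75), ([109.0, 219.0, 186.0, 270.0], 0.54)]
cassette [([285.0, 202.0, 312.0, 248.0], 0.72)]
transformer [([231.0, 243.0, 254.0, 269.0], 0.79), ([346.0, 210.0, 361.0, 224.0], 0.7), ([292.0, 211.0, 307.0, 229.0], 0.62)]
capacitor [([204.0, 208.0, 219.0, 234.0], 0.7)]
relay [([396.0, 173.0, 407.0, 200.0], 0.64), ([308.0, 209.0, 311.0, 227.0], 0.45)]
catch_left [([309.0, 212.0, 310.0, 222.0], 0.39), ([128.0, 185.0, 189.0, 212.0], 0.27)]
catch_right [([281.0, 212.0, 290.0, 224.0], 0.4)]
spare_capacitor [([429.0, 209.0, 441.0, 229.0], 0.56), ([124.0, 185.0, 190.0, 212.0], 0.5)]
label_roll [([189.0, 278.0, 227.0, 314.0], 0.66)]
bottle [([192.0, 278.0, 227.0, 312.0], 0.64)]
side [[0.88, -0.48, 0.01], [-0.27, -0.52, -0.81], [0.4, 0
[... 290 characters left out ...]
pacitor [([340.0, 245.0, 353.0, 269.0], 0.75)]
relay [([341.0, 248.0, 351.0, 268.0], 0.69), ([278.0, 167.0, 290.0, 181.0], 0.44)]
catch_left [([310.0, 284.0, 338.0, 348.0], 0.5), ([332.0, 209.0, 337.0, 219.0], 0.16)]
catch_right [([329.0, 211.0, 341.0, 216.0], 0.61)]
spare_capacitor []
label_roll [([399.0, 233.0, 420.0, 258.0], 0.59)]
bottle [([295.0, 123.0, 310.0, 151.0], 0.79)]
wrist [[0.28, 0.96, -0.0], [0.91, -0.27, 0.32], [0.31, -0.09, -0.95]] [-625.  -43.  381.]
dock [([5.0, 392.0, 41.0, 398.0], 0.74)]
cassette []
transformer []
capacitor []
relay []
catch_left [([6.0, 390.0, 41.0, 400.0], 0.56)]
catch_right []
spare_capacitor [([4.0, 388.0, 42.0, 400.0], 0.46)]
label_roll []
bottle []
```

```bash
python3 - <<'E'
import cv2,numpy as np
a=cv2.imread('pics/scene0.png')[150:330,90:470]; b=cv2.imread('pics/side0.png')[110:360,230:460]
a=cv2.resize(a,None,fx=2.1,fy=2.1,interpolation=cv2.INTER_CUBIC)
cv2.imwrite('pics/a.png',a); cv2.imwrite('pics/b.png',cv2.resize(b,None,fx=2.4,fy=2.4,interpolation=cv2.INTER_CUBIC))
E
```

```text
(no output)
```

View pics/a.png

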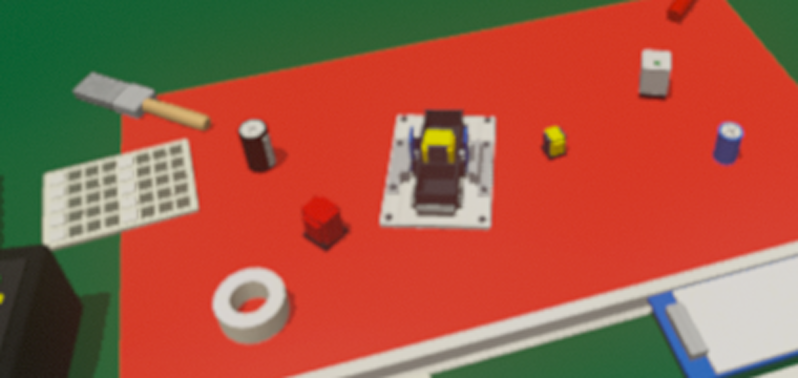

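View pics/b.png

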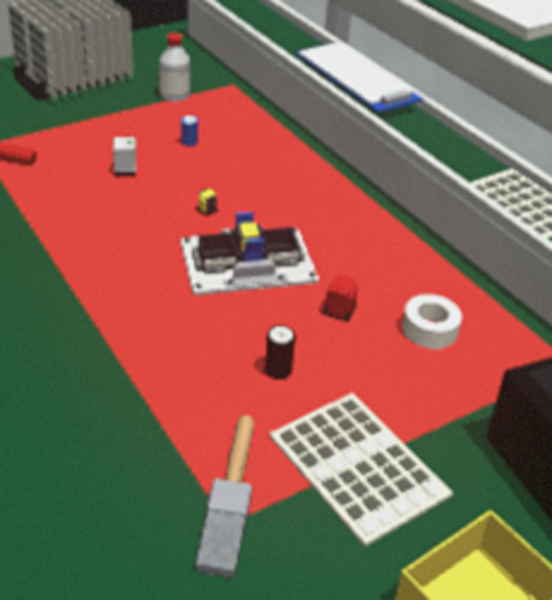

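In the scene crop, the relay (white block) is at full-image (402,185), the black capacitor at (213,219), and the cassette at (298,226). Its transformer is at (299,220). The look-alikes are the small yellow block (354,217), the red block (243,256), the blue capacitor (436,218) and the white label roll (209,296). The side crop agrees.

```bash
python3 - <<'E'
from h import *
S=shot('scene');D=shot('side')
B={'relay':((396,173,407,200),(278,167,290,181),27),'cap':((204,208,219,234),(340,245,353,269),30),'trafo':((292,211,307,229),(329,202,337,216),35),'dock':((269,203,324,261),(307,204,364,235),8),
'yellow':((346,210,361,224),(312,189,319,200),15),'red':((231,243,254,269),(364,224,377,246),20),'blue':((429,209,441,229),(305,158,313,170),22),'roll':((189,278,227,314),(399,233,420,258),16)}
for k,(a,b,z) in B.items():
    m=lambda q:((q[0]+q[2])/2,(q[1]+q[3])/2)
    print(k,at(S,m(a),z).round(0)[:2],at(D,m(b),z).round(0)[:2])
# dock corner points from crop a (px/2.1+offset), plate top z=8
for c in((398,116),(495,116),(490,227),(381,224)): print(at(S,(c[0]/2.1+90,c[1]/2.1+150),8).round(0)[:2])
print(r.read_camera('wrist')['T_tool_cam'])
E
```

```text
relay [477. 241.] [483. 249.]
cap [ 456. -266.] [ 449. -264.]
trafo [524. -56.] [530. -48.]
dock [536. -69.] [527. -72.]
yellow [536.  82.] [533.  82.]
red [ 582. -210.] [ 576. -206.]
blue [611. 272.] [610. 282.]
roll [ 667. -298.] [ 658. -300.]
[429. -88.]
[466.  29.]
[635. -29.]
[ 594. -145.]
[[ 9.66615155e-04 -9.46875824e-01 -3.21597946e-01  8.20504614e+01]
 [ 9.99999357e-01  1.10578460e-03 -2.50082984e-04 -1.72029431e-03]
 [ 5.92415588e-04 -3.21597497e-01  9.46876285e-01 -1.66070769e+02]
 [ 0.00000000e+00  0.00000000e+00  0.00000000e+00  1.00000000e+00]]
```

Careful with the scale: shifts go in shares of 62.5 mm and turns go in shares of 2 pi rad. That gives: -49 mm is -0.784, -32 mm is -0.512.

>>> inch_along(
  deltas={"finger_gap":[1,1,1,1,1],"dx":[-0.784,-0.784,-0.784,-0.784,-0.784],"dy":[-0.512,-0.512,-0.512,-0.512,-0.512],"dz":[0,0,0,0,0],"wx":[0,0,0,0,0],"wy":[0,0,0,0,0],"wz":[0,0,0,0,0]},
  grip_n=30,
)

```text
time_s: 2.42
eef_pos: [368.4, 374.5, 208.6]
orientation: [[-0.959, 0.285, 0.001], [0.285, 0.959, 0.0], [-0.0, 0.001, -1.0]]
wrist_force: [0.7, 0.7, -0.5]
gripper_width: 1.0
finger_force: 0.0
```

>>> inch_along(
  deltas={"finger_gap":[1,1,1,1],"dx":[-0.784,-0.784,-0.752,0],"dy":[-0.512,-0.512,-0.464,0],"dz":[0,0,0,0],"wx":[0,0,0,0],"wy":[0,0,0,0],"wz":[0,0,0,0]},
)

```text
time_s: 2.92
eef_pos: [483.1, 240.6, 208.3]
orientation: [[-0.956, 0.293, 0.001], [0.293, 0.956, -0.002], [-0.002, -0.002, -1.0]]
wrist_force: [-0.6, 0.1, -0.8]
gripper_width: 1.001
finger_force: 0.0
```

```bash
python3 - <<'E'
from h import *
p=shot('wrist','w1.png')
for b in r.find_in('relay',p)[:3]: print(b)
print(r.observe()['eef_pos'],proj(p,[480,245,27]))
E
```

```text
{'bbox': [75.3, 210.8, 156.3, 307.3], 'confidence': 0.75}
[479.83716    245.34395388 208.31495561] [[319.52040028 166.87909975]]
```

View pics/w1.png

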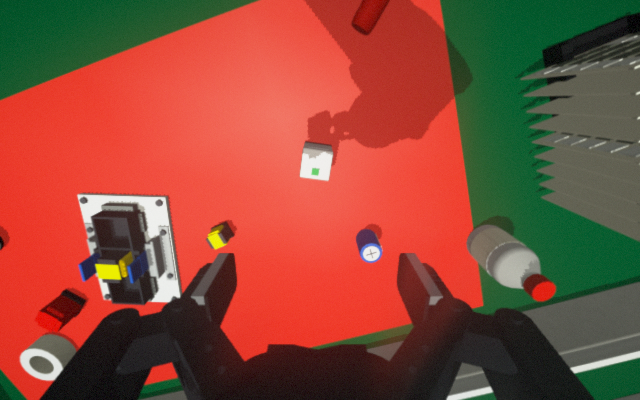

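The relay is at (316,162), with its bright top face near (315,172). The dock's plate corners are around (79,194), (169,195) and (180,300), and the blue capacitor at (369,245) stands clear. Next is a close crop to confirm the relay and measure its yaw.

```bash
python3 - <<'E'
import cv2,numpy as np
a=cv2.imread('pics/w1.png')
A=cv2.resize(a[135:195,290:350],(480,480),interpolation=cv2.INTER_CUBIC)
B=cv2.resize(a[185:313,72:188],None,fx=3.7,fy=3.7,interpolation=cv2.INTER_CUBIC)[:480,:320]
cv2.imwrite('pics/c.png',A)
g=cv2.cvtColor(a,cv2.COLOR_BGR2GRAY)
hsv=cv2.cvtColor(a,cv2.COLOR_BGR2HSV)
m=((hsv[...,1]<60)&(g>165)).astype(np.uint8); m[:, :290]=0;m[:,345:]=0;m[:135]=0;m[195:]=0
c=max(cv2.findContours(m,0,2)[0],key=cv2.contourArea); print(cv2.minAreaRect(c),cv2.boxPoints(cv2.minAreaRect(c)))
E
```

```text
((315.8297424316406, 164.27731323242188), (30.133325576782227, 28.745607376098633), 7.594643592834473) [[298.99567 176.53276]
 [302.7948  148.03932]
 [332.66382 152.02187]
 [328.8647  180.5153 ]]
```

View pics/c.png

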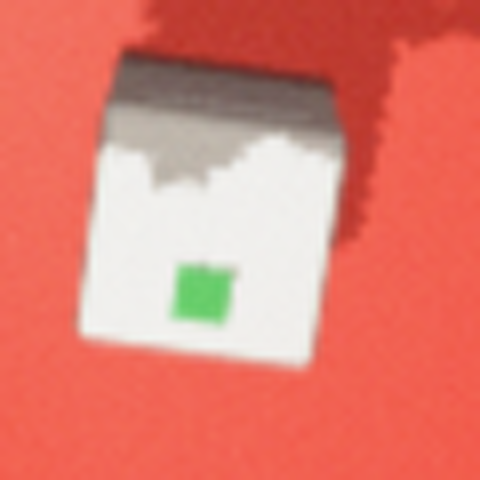

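The crop confirms the white relay with its green mark. Its top corners in the crop are about (105,105), (345,145), (310,367) and (80,335).

```bash
python3 - <<'E'
from h import *
p=shot('wrist'); o=r.observe(); R=np.array(o['orientation'])
q=[(105,104),(345,142),(310,367),(80,336)]
P=np.array([at(p,(u/8+290,v/8+135),55)[:2] for u,v in q]); print(P.round(1),P.mean(0))
d=np.roll(P,-1,0)-P; print(np.linalg.norm(d,axis=1),np.degrees(np.arctan2(d[:,1],d[:,0])))
b=[at(p,(u/8+290,v/8+135),0)[:2].round(1) for u,v in((125,52),(330,82))]; print('bottom edge',b)
print('tool',o['eef_pos'],np.degrees(np.arctan2(R[1,1],R[0,1])))
dc=[at(p,c,8)[:2].round(1) for c in((79,194),(169,195),(180,300))];print(dc)
dl=np.r_[P.mean(0)-np.array(o['eef_pos'])[:2],0]; print('tool delta',R.T@dl)
E
```

```text
[[444.4 240.2]
 [459.2 271. ]
 [489.4 257.3]
 [475.4 226.6]] [467.08725831 248.78321252]
[34.19827109 33.17380974 33.73575854 33.81679404] [  64.43323348  -24.34755169 -114.4965601   156.4231818 ]
bottom edge [array([444.7, 240.9]), array([458.9, 271.7])]
tool [479.19154406 246.38397595 208.37137596] 73.49995982151303
[array([421.8, -79.5]), array([459.2,  40.9]), array([621.8, -20.4])]
tool delta [ 1.22872448e+01 -1.13737599e+00  7.77326682e-03]
```

To row units: 50 mm is 0.8, 12.3 mm is 0.1968, 0.152 rad / 6.2832 = 0.0242.

>>> inch_along(
  deltas={"finger_gap":[1,1,1,1],"dx":[0.1968,0,0,0],"dy":[-0.0176,0,0,0],"dz":[0.64,0.8,0.64,0],"wx":[0,0,0,0],"wy":[0,0,0,0],"wz":[0.0242,0,0,0]},
)

```text
time_s: 3.58
eef_pos: [464.8, 248.6, 76.3]
orientation: [[-0.906, 0.424, -0.005], [0.424, 0.906, -0.002], [0.004, -0.004, -1.0]]
wrist_force: [-0.2, 0.1, 0.1]
gripper_width: 0.996
finger_force: 0.0
```

```bash
python3 - <<'E'
from h import *
o=r.observe();R=np.array(o['orientation']);print(o['eef_pos'],np.degrees(np.arctan2(R[1,1],R[0,1])))
p=shot('wrist','w2.png')
print(R.T@(np.array([467,248.8,78])-o['eef_pos']))
cv2.imwrite('pics/w2c.png',p['image'])
print(proj(p,[[444.4,240.2,55],[459.2,271,55],[489.4,257.3,55],[475.4,226.6,55]]).round(0).tolist())
g=cv2.cvtColor(p['image'],cv2.COLOR_BGR2GRAY);h=cv2.cvtColor(p['image'],cv2.COLOR_BGR2HSV)
m=((h[...,1]<50)&(g>120)).astype(np.uint8)
c=[k for k in cv2.findContours(m,0,2)[0] if cv2.contourArea(k)>300]
print([(cv2.boundingRect(k)) for k in c])
E
```

```text
[464.82012804 248.60576483  76.3133336 ] 64.92482409132045
[-1.88553587  1.09265331 -1.69860996]
[[293.0, 202.0], [342.0, 203.0], [341.0, 245.0], [296.0, 245.0]]
[(612, 324, 28, 51), (4, 287, 120, 40), (289, 209, 48, 43)]
```

```bash
python3 - <<'E'
from h import *
o=r.observe();print(o['eef_pos']);R=np.array(o['orientation'])
p=shot('wrist'); h=cv2.cvtColor(p['image'],cv2.COLOR_BGR2HSV)
m=((h[...,1]<90)).astype(np.uint8); m[:190]=0;m[275:]=0;m[:,:280]=0;m[:,360:]=0
c=max(cv2.findContours(m,0,2)[0],key=cv2.contourArea);print(cv2.boundingRect(c))
X=np.array(o['eef_pos'])*[1,1,0]+[0,0,55]
print(proj(p,X))
cv2.imwrite('pics/d.png',cv2.resize(p['image'][180:280,260:380],None,fx=5,fy=5,interpolation=cv2.INTER_CUBIC))
E
```

```text
[466.37007899 249.11432002  78.17596994]
(288, 190, 48, 60)
[[316.41958477 220.89977266]]
```

View pics/d.png

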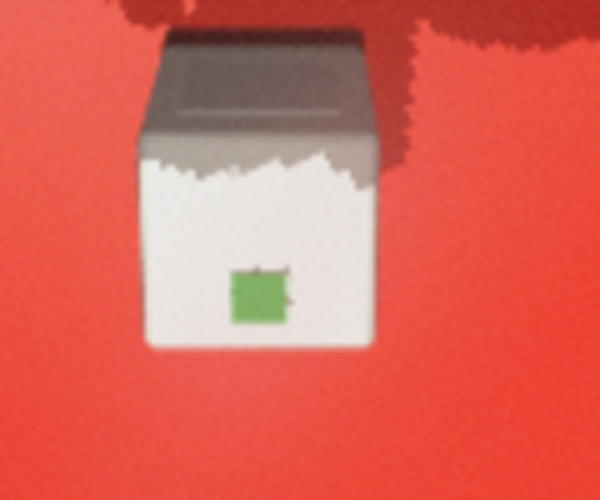

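The relay's top face is square in the crop, with corners (140,132), (380,134), (374,347) and (147,347), so the yaw is right.

```bash
python3 - <<'E'
from h import *
for i in range(3):
    o=r.observe();R=np.array(o['orientation']);p=shot('wrist')
    P=np.array([at(p,q,55) for q in((288,206.4),(336,206.8),(334.8,249.4),(289.4,249.4))])
    print(o['eef_pos'],P.mean(0)[:2],(R.T@(P.mean(0)-o['eef_pos'])).round(1),proj(p,[np.array(o['eef_pos'])])[0])
E
```

```text
[467.50669891 249.33333674  79.34964445] [472.22939322 243.62857567] [-6.7 -3.2 24.3] [316.3387142  235.13447519]
[468.18018279 249.3556874   79.97798227] [473.2030303  243.53417428] [-7.  -3.2 25. ] [316.33649229 235.13458332]
[468.5514446  249.19065688  80.21852665] [473.69417621 243.32412723] [-7.1 -3.2 25.2] [316.33522527 235.13460759]
```

>>> inch_along(
  deltas={"finger_gap":[1,1],"dx":[0,0],"dy":[0,0],"dz":[0,0],"wx":[0,0],"wy":[0,0],"wz":[0,0]},
)

```text
time_s: 4.08
eef_pos: [468.0, 248.1, 79.1]
orientation: [[-0.904, 0.427, 0.001], [0.427, 0.904, 0.001], [-0.001, 0.001, -1.0]]
wrist_force: [0.7, 0.3, -0.5]
gripper_width: 1.003
finger_force: 0.0
```

```bash
python3 - <<'E'
from h import *
for i in range(3):
    o=r.observe();R=np.array(o['orientation']);p=shot('wrist')
    h=cv2.cvtColor(p['image'],cv2.COLOR_BGR2HSV)
    m=((h[...,1]<90)&(h[...,2]>150)).astype(np.uint8); m[:190]=0;m[275:]=0;m[:,:275]=0;m[:,360:]=0
    c=max(cv2.findContours(m,0,2)[0],key=cv2.contourArea);x,y,w,hh=cv2.boundingRect(c)
    g=np.argwhere((h[...,0]>45)&(h[...,0]<75)&(h[...,1]>100)&(np.arange(640)[None]>285)&(np.arange(640)[None]<345)&(np.arange(400)[:,None]<275)&(np.arange(400)[:,None]>200)).mean(0)
    print(o['eef_pos'],np.array(o['qd']).round(3),(x,y,w,hh),g, at(p,(x+w/2,y+hh-22),55))
E
```

```text
[468.03567812 248.05513222  79.06926938] [ 0.001  0.007  0.002  0.004 -0.    -0.002  0.   ] (288, 204, 48, 42) [235.5 311.5] [469.31527068 243.94780036  55.        ]
[467.92927864 247.99592031  78.88321711] [ 0.     0.006 -0.001  0.003 -0.001 -0.003  0.   ] (288, 204, 48, 43) [235.96341463 311.7195122 ] [469.84742367 243.57896031  55.        ]
[467.84506335 247.94728821  78.69455909] [ 0.001  0.005 -0.001  0.002  0.002 -0.     0.002] (288, 204, 48, 43) [236.20779221 311.96103896] [469.68046293 243.56571838  55.        ]
```

To row units: 28 mm is 0.448, -3.5 mm is -0.056.

>>> inch_along(
  deltas={"finger_gap":[1,1,1,0.4,0.3],"dx":[-0.056,0,0,0,0],"dy":[-0.0512,0,0,0,0],"dz":[0.32,0.448,0,0,0],"wx":[0,0,0,0,0],"wy":[0,0,0,0,0],"wz":[0,0,0,0,0]},
  grip_n=30,
)

```text
time_s: 4.85
eef_pos: [470.1, 244.0, 31.4]
orientation: [[-0.904, 0.427, 0.002], [0.427, 0.904, 0.001], [-0.001, 0.001, -1.0]]
wrist_force: [-0.2, 0.0, -0.6]
gripper_width: 0.608
finger_force: 0.0
```

>>> inch_along(
  deltas={"finger_gap":[0.2,0.2,0.2],"dx":[0,0,0],"dy":[0,0,0],"dz":[0,0,0],"wx":[0,0,0],"wy":[0,0,0],"wz":[0,0,0]},
)

```text
time_s: 5.22
eef_pos: [471.9, 246.1, 33.1]
orientation: [[-0.905, 0.426, 0.006], [0.426, 0.905, 0.004], [-0.004, 0.007, -1.0]]
wrist_force: [-0.6, 3.1, 16.9]
gripper_width: 0.205
finger_force: 18.0
```

```bash
python3 - <<'E'
from h import *
p=shot('wrist','w3.png');o=r.observe();print(o['eef_pos'],o['wrist_force'],o['gripper_width'],o['finger_force'])
cv2.imwrite('pics/w3c.png',cv2.resize(p['image'][180:340,200:440],None,fx=3,fy=3))
E
```

```text
[471.92390707 246.1757459   33.13780261] [ 0.09408243  2.56287959 17.620843  ] 0.2072351014728031 17.97596674833585
```

View pics/w3c.png

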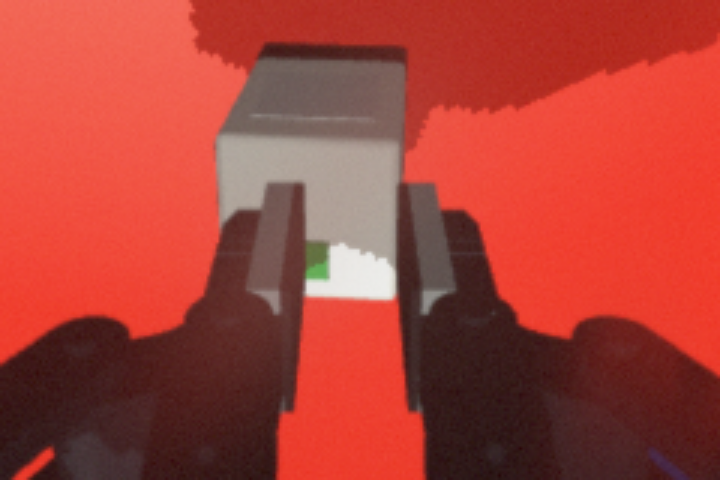

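The left finger appears to rest on the relay's top (crop (285,200)) instead of outside it. The relay sits left of the gripper centre and leans slightly. I'll open, back off and look again.

To row units: -30 mm is -0.48, -15 mm is -0.24.

>>> inch_along(
  deltas={"finger_gap":[0.6,1,1,1,1],"dx":[0,0,0,0,0],"dy":[0,0,0,0,0],"dz":[0,0,-0.24,-0.48,0],"wx":[0,0,0,0,0],"wy":[0,0,0,0,0],"wz":[0,0,0,0,0]},
  grip_n=30,
)

```text
time_s: 5.9
eef_pos: [470.9, 244.2, 78.0]
orientation: [[-0.904, 0.427, 0.004], [0.427, 0.904, 0.002], [-0.003, 0.003, -1.0]]
wrist_force: [0.1, -0.7, 0.2]
gripper_width: 0.997
finger_force: 0.0
```

>>> inch_along(
  deltas={"finger_gap":[1,1,1],"dx":[0,0,0],"dy":[0,0,0],"dz":[0,0,0],"wx":[0,0,0],"wy":[0,0,0],"wz":[0,0,0]},
)

```text
time_s: 6.28
eef_pos: [469.1, 243.4, 74.8]
orientation: [[-0.904, 0.427, -0.001], [0.427, 0.904, -0.001], [0.001, -0.001, -1.0]]
wrist_force: [-0.3, 0.2, -0.1]
gripper_width: 1.002
finger_force: 0.0
```

```bash
python3 - <<'E'
from h import *
o=r.observe();R=np.array(o['orientation']);p=shot('wrist','w4.png')
print(o['eef_pos'],o['wrist_force'],proj(p,[np.array(o['eef_pos'])]))
cv2.imwrite('pics/w4c.png',cv2.resize(p['image'][150:400,140:500],None,fx=2.2,fy=2.2,interpolation=cv2.INTER_CUBIC))
E
```

```text
[469.10248785 243.35455726  74.77279244] [-0.31248532  0.2137852  -0.13706175] [[316.33838294 235.1340468 ]]
```

View pics/w4c.png

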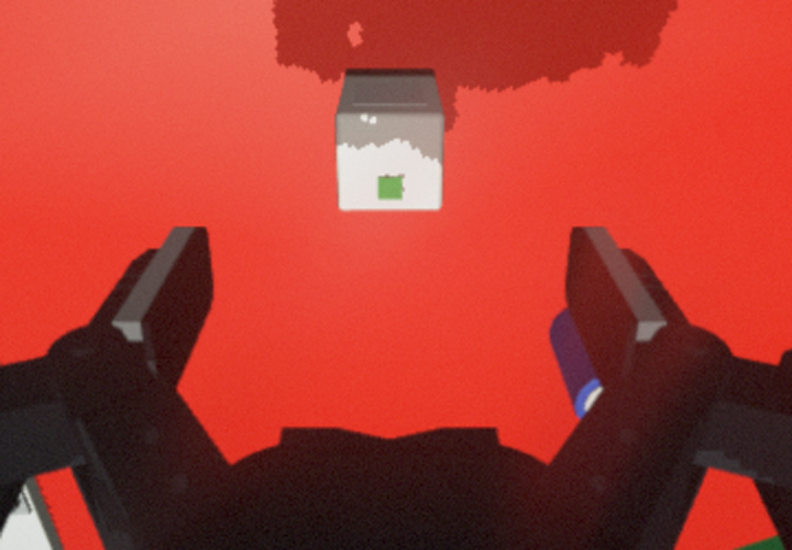

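```bash
python3 - <<'E'
from h import *
o=r.observe();R=np.array(o['orientation']);p=shot('wrist')
print(np.array(p['camera_matrix']).round(1).tolist(),p['distortion'],o['eef_pos'],o['time_s'])
e=np.array(o['eef_pos'])
C=[(x/2.2+140,y/2.2+150) for x,y in((337,115),(443,115),(441,209),(340,209))]
for z in(35,45,55):
    P=np.array([R.T@(at(p,q,z)-e) for q in C]); print(z,P.round(1).tolist(),P.mean(0).round(1))
B=[(x/2.2+140,y/2.2+150) for x,y in((346,70),(434,70))]
print([(R.T@(at(p,q,0)-e)).round(1).tolist() for q in B])
T=[(x/2.2+140,y/2.2+150) for x,y in((208,228),(570,228))]
for d in(-5,-13,-20,-25): print(d,[(R.T@(at(p,q,e[2]-d)-e)).round(1).tolist() for q in T])
E
```

```text
[[283.8, 0.0, 316.5], [0.0, 283.8, 197.6], [0.0, 0.0, 1.0]] [-0.0228405  0.         0.         0.         0.       ] [469.18710697 243.3825331   74.87045178] 6.325
35 [[8.3, -17.9, 39.9], [8.3, 19.2, 39.9], [-28.5, 19.6, 39.8], [-28.6, -17.7, 39.9]] [-10.1   0.8  39.9]
45 [[11.9, -17.0, 29.9], [11.9, 18.3, 29.9], [-23.2, 18.6, 29.8], [-23.2, -16.9, 29.9]] [-5.7  0.8 29.9]
55 [[15.4, -16.1, 19.9], [15.5, 17.4, 19.9], [-17.8, 17.7, 19.8], [-17.9, -16.0, 19.9]] [-1.2  0.7 19.9]
[[14.9, -16.9, 74.9], [14.9, 18.3, 74.9]]
-5 [[-10.9, -52.7, -5.0], [-10.7, 53.3, -5.1]]
-13 [[-6.3, -50.1, -13.0], [-6.1, 50.7, -13.1]]
-20 [[-2.2, -47.8, -20.0], [-2.0, 48.4, -20.0]]
-25 [[0.7, -46.2, -25.0], [0.8, 46.7, -25.0]]
```

To row units: 25 mm is 0.4, 15 mm is 0.24.

>>> inch_along(
  deltas={"finger_gap":[1,1,1,0.7,0.6],"dx":[-0.016,0,0,0,0],"dy":[0.016,0,0,0,0],"dz":[0.4,0.4,0.24,0,0],"wx":[0,0,0,0,0],"wy":[0,0,0,0,0],"wz":[0,0,0,0,0]},
  grip_n=30,
)

```text
time_s: 7.0
eef_pos: [471.2, 244.3, 10.9]
orientation: [[-0.904, 0.427, 0.001], [0.427, 0.904, 0.0], [-0.0, 0.001, -1.0]]
wrist_force: [-0.1, -0.4, -0.5]
gripper_width: 0.613
finger_force: 0.0
```

>>> inch_along(
  deltas={"finger_gap":[0.4,0.3,0.2,0.2],"dx":[0,0,0,0],"dy":[0,0,0,0],"dz":[0,0,0,0],"wx":[0,0,0,0],"wy":[0,0,0,0],"wz":[0,0,0,0]},
)

```text
time_s: 7.5
eef_pos: [471.3, 244.2, 11.2]
orientation: [[-0.904, 0.427, 0.001], [0.427, 0.904, 0.001], [-0.001, 0.001, -1.0]]
wrist_force: [-0.6, -0.5, 6.0]
gripper_width: 0.404
finger_force: 30.3
```

```bash
python3 - <<'E'
from h import *
p=shot('wrist','w5.png')
cv2.imwrite('pics/w5c.png',cv2.resize(p['image'][160:340,200:440],None,fx=3,fy=3))
E
```

```text
(no output)
```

View pics/w5c.png

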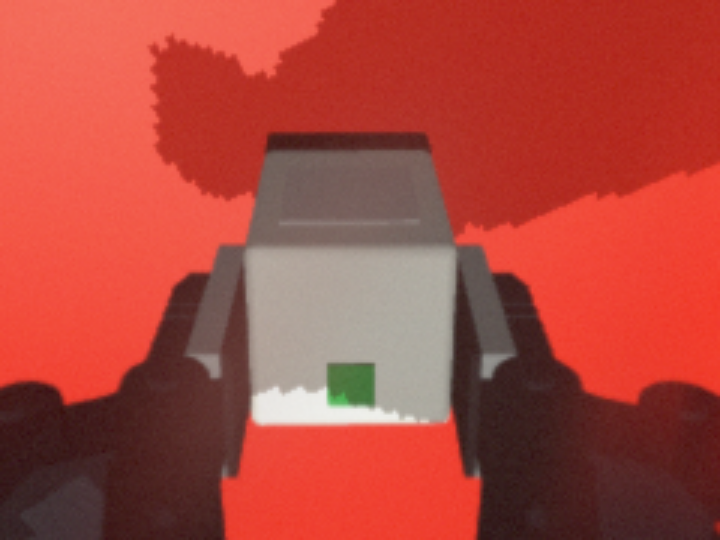

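The relay is now gripped squarely (0.404 ≈ 35 mm). The finger tips at crop v≈245 overlap its sides by about 14 mm, so the tips reach about 30 mm short of the TCP. I'll lift it now.

To row units: -45 mm is -0.72, -30 mm is -0.48.

>>> inch_along(
  deltas={"finger_gap":[0.2,0.2,0.2,0.2,0.2],"dx":[0,0,0,0,0],"dy":[0,0,0,0,0],"dz":[-0.16,-0.48,-0.72,-0.72,0],"wx":[0,0,0,0,0],"wy":[0,0,0,0,0],"wz":[0,0,0,0,0]},
  grip_n=45,
)

```text
time_s: 8.18
eef_pos: [472.7, 245.1, 144.2]
orientation: [[-0.904, 0.427, 0.006], [0.427, 0.904, 0.003], [-0.004, 0.006, -1.0]]
wrist_force: [-0.3, -0.1, -1.3]
gripper_width: 0.399
finger_force: 45.4
```

```bash
python3 - <<'E'
from h import *
o=r.observe();R=np.array(o['orientation']);p=shot('wrist','w6.png')
print(o['eef_pos'],np.degrees(np.arctan2(R[1,1],R[0,1])))
# dock plate corners from scene image: segment plate
s=shot('scene','s6.png')
dl=np.array([560,-40,0])-np.array(o['eef_pos'])*[1,1,0]; print((R.T@dl).round(1))
E
```

```text
[472.70442132 245.12840073 144.23654659] 64.73661424025276
[-200.6 -220.6   -0.4]
```

To row units: -41 mm is -0.656, -40 mm is -0.64.

>>> inch_along(
  deltas={"finger_gap":[0.2,0.2,0.2,0.2,0.2],"dx":[-0.592,-0.592,-0.592,-0.592,-0.592],"dy":[-0.64,-0.64,-0.64,-0.64,-0.656],"dz":[-0.24,-0.24,0,0,0],"wx":[0,0,0,0,0],"wy":[0,0,0,0,0],"wz":[0,0,0,0,0]},
)

```text
time_s: 8.9
eef_pos: [551.8, -18.3, 168.9]
orientation: [[-0.905, 0.426, -0.003], [0.426, 0.905, 0.0], [0.003, -0.001, -1.0]]
wrist_force: [1.0, 1.0, -0.9]
gripper_width: 0.401
finger_force: 45.3
```

>>> inch_along(
  deltas={"finger_gap":[0.2,0.2,0.2,0.2,0.2],"dx":[-0.592,0,0,0,0],"dy":[-0.656,0,0,0,0],"dz":[0,0,0,0,0],"wx":[0,0,0,0,0],"wy":[0,0,0,0,0],"wz":[-0.0159,0,0,0,0]},
)

```text
time_s: 9.52
eef_pos: [568.2, -68.1, 170.3]
orientation: [[-0.943, 0.332, -0.0], [0.332, 0.943, 0.0], [0.0, 0.0, -1.0]]
wrist_force: [-0.6, -0.8, -1.3]
gripper_width: 0.4
finger_force: 45.3
```

```bash
python3 - <<'E'
from h import *
o=r.observe();p=shot('wrist','w7.png');print(o['eef_pos'],np.array(o['qd']).round(3))
np.savez('w7.npz',R=p['R'],t=p['t'])
cv2.imwrite('pics/w7c.png',cv2.resize(p['image'][20:280,170:480],None,fx=2.3,fy=2.3,interpolation=cv2.INTER_CUBIC))
for k in('cassette','dock','transformer'): print(k,r.find_in(k,p)[:1])
E
```

```text
[568.16058923 -68.12243034 170.25604759] [ 0.002 -0.002  0.004 -0.004  0.003  0.001  0.001]
cassette [{'bbox': [273.3, 68.2, 347.7, 204.3], 'confidence': 0.62}]
dock [{'bbox': [251.4, 53.3, 369.6, 209.6], 'confidence': 0.81}]
transformer [{'bbox': [419.3, 87.6, 455.0, 119.1], 'confidence': 0.88}]
```

View pics/w7c.png

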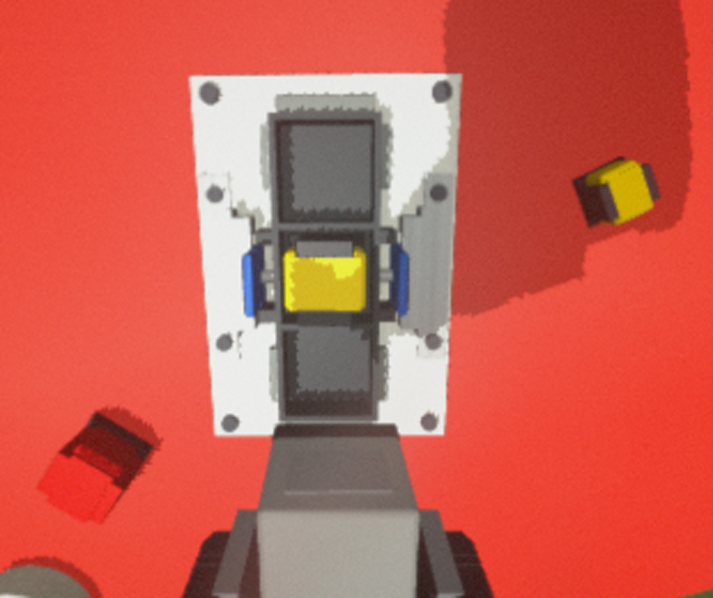

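The view shows the dock square with corners at crop (190,76), (461,74), (444,436) and (216,434). The cassette has empty compartments at (328,170) and (330,370), the large yellow transformer in the middle, and the blue catches at (250,283) and (403,280).

```bash
python3 - <<'E'
from h import *
from scipy.optimize import least_squares
o=r.observe();p=shot('wrist');R=np.array(o['orientation']);e=np.array(o['eef_pos'])
px=lambda L:[(x/2.3+170,y/2.3+20) for x,y in L]
D=np.array([at(p,q,8)[:2] for q in px([(190,76),(461,74),(444,436),(216,434)])])
print(D.round(1),D.mean(0),np.linalg.norm(np.roll(D,-1,0)-D,axis=1))
M=np.array([[-88,62],[-88,-62],[88,-62],[88,62]])
for s in(1,):
  f=lambda v:((M*[1,-1])@np.array([[np.cos(v[2]),np.sin(v[2])],[-np.sin(v[2]),np.cos(v[2])]])+v[:2]-D).ravel()
  q=least_squares(f,[526,-54,-.33]);print(q.x,np.degrees(q.x[2]),f(q.x).round(1))
K=np.array([at(p,q,38)[:2] for q in px([(270,113),(382,113),(378,419),(280,420)])]);print('cassette rim',K.round(1),K.mean(0),np.linalg.norm(np.roll(K,-1,0)-K,axis=1))
c,y=q.x[:2],q.x[2]
for k in(-45,45): print(k,c+k*np.array([np.cos(y),np.sin(y)]))
# relay in hand: top near edge corners / full
T=px([(258,510),(418,510)]);print('relay top edge tool', [(R.T@(at(p,t,e[2]+44)-e)).round(1).tolist() for t in T])
Bt=px([(275,425),(398,425)]);print('relay bottom edge tool', [(R.T@(at(p,t,e[2]-11)-e)).round(1).tolist() for t in Bt])
print('tool yaw',np.degrees(np.arctan2(R[1,1],R[0,1])),e)
E
```

```text
[[ 422.9  -88.9]
 [ 463.2   27.9]
 [ 630.1  -29.7]
 [ 588.2 -145.3]] [526.11325373 -58.98588597] [123.49395539 176.54040325 122.98129235 174.64881582]
[ 5.26113254e+02 -5.89858860e+01 -3.33700774e-01] -19.119645974497807 [-0.2  0.1  0.   0.6 -0.6  0.4  0.8 -1.1]
cassette rim [[ 453.5  -58.4]
 [ 469.1  -14. ]
 [ 598.3  -58.5]
 [ 582.9 -103.6]] [525.94639518 -58.63951036] [ 47.0868447  136.57909593  47.61961689 137.12096402]
-45 [483.59560413 -44.2465009 ]
45 [568.63090334 -73.72527103]
relay top edge tool [[18.2, -16.4, -44.0], [18.2, 16.9, -44.0]]
relay bottom edge tool [[16.9, -17.9, 11.0], [16.9, 17.6, 11.0]]
tool yaw 70.51721386540883 [568.3247776  -69.04526027 170.49164634]
```

Careful with the scale: shifts go in shares of 62.5 mm and turns go in shares of 2 pi rad. That gives: 40 mm is 0.64, -4.3 mm is -0.0688, -0.006 rad / 6.2832 = -0.001.

>>> inch_along(
  deltas={"finger_gap":[0.2,0.2,0.2,0.2,0.2],"dx":[-0.0288,0,0,0,0],"dy":[-0.0688,0,0,0,0],"dz":[0.24,0.64,0.64,0.288,0],"wx":[0,0,0,0,0],"wy":[0,0,0,0,0],"wz":[-0.001,0,0,0,0]},
)

```text
time_s: 10.4
eef_pos: [567.0, -74.4, 55.2]
orientation: [[-0.944, 0.329, -0.004], [0.329, 0.944, 0.0], [0.004, -0.001, -1.0]]
wrist_force: [-0.6, 0.3, 0.5]
gripper_width: 0.399
finger_force: 45.3
```

>>> inch_along(
  deltas={"finger_gap":[0.2,0.2,0.2],"dx":[0,0,0],"dy":[0,0,0],"dz":[0,0,0],"wx":[0,0,0],"wy":[0,0,0],"wz":[0,0,0]},
)

```text
time_s: 10.78
eef_pos: [569.1, -74.3, 58.2]
orientation: [[-0.944, 0.329, 0.001], [0.329, 0.944, -0.0], [-0.001, 0.0, -1.0]]
wrist_force: [0.3, -0.8, -0.8]
gripper_width: 0.395
finger_force: 45.3
```

```bash
python3 - <<'E'
from h import *
o=r.observe();R=np.array(o['orientation']);e=np.array(o['eef_pos'])
print(e,(R.T@(np.array([568.6,-73.7,e[2]])-e)).round(1))
p=shot('wrist','w8.png');cv2.imwrite('pics/w8c.png',cv2.resize(p['image'][60:340,190:450],None,fx=2.1,fy=2.1,interpolation=cv2.INTER_CUBIC))
E
```

```text
[569.08569394 -74.2989236   58.19448568] [ 0.7  0.4 -0. ]
```

View pics/w8c.png

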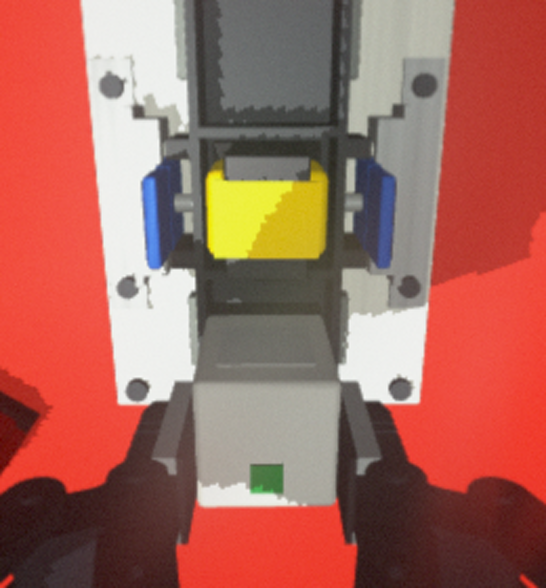

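The held relay (bottom edge centred at crop (268,318)) lines up with the cassette's centre line. I'll lower it.

To row units: 9 mm is 0.144, 8 mm is 0.128.

>>> inch_along(
  deltas={"finger_gap":[0.2,0.2,0.2,0.2,0.2],"dx":[0.008,0,0,0,0],"dy":[0.0048,0,0,0,0],"dz":[0.144,0.144,0.128,0.064,0],"wx":[0,0,0,0,0],"wy":[0,0,0,0,0],"wz":[0,0,0,0,0]},
)

```text
time_s: 11.45
eef_pos: [568.0, -73.7, 26.9]
orientation: [[-0.944, 0.329, -0.001], [0.329, 0.944, 0.0], [0.001, -0.0, -1.0]]
wrist_force: [-0.1, -0.2, -0.3]
gripper_width: 0.401
finger_force: 45.3
```

>>> inch_along(
  deltas={"finger_gap":[0.2,0.2,0.2],"dx":[0,0,0],"dy":[0,0,0],"dz":[0.048,0,0],"wx":[0,0,0],"wy":[0,0,0],"wz":[0,0,0]},
)

```text
time_s: 11.82
eef_pos: [568.3, -73.8, 24.5]
orientation: [[-0.944, 0.329, 0.0], [0.329, 0.944, -0.0], [-0.0, -0.0, -1.0]]
wrist_force: [-0.1, -0.3, -1.1]
gripper_width: 0.399
finger_force: 45.3
```

To row units: 1.5 mm is 0.024.

>>> inch_along(
  deltas={"finger_gap":[0.2,0.2,0.2],"dx":[0,0,0],"dy":[0,0,0],"dz":[0.024,0,0],"wx":[0,0,0],"wy":[0,0,0],"wz":[0,0,0]},
)

```text
time_s: 12.2
eef_pos: [568.5, -73.8, 23.4]
orientation: [[-0.944, 0.329, 0.001], [0.329, 0.944, -0.0], [-0.001, 0.0, -1.0]]
wrist_force: [-1.5, -0.5, 5.6]
gripper_width: 0.4
finger_force: 46.1
```

To row units: -55 mm is -0.88, -50 mm is -0.8.

>>> inch_along(
  deltas={"finger_gap":[0.5,0.75,0.75,0.75,1],"dx":[0,0,0,0,0],"dy":[0,0,0,0,0],"dz":[0,0,-0.32,-0.8,-0.88],"wx":[0,0,0,0,0],"wy":[0,0,0,0,0],"wz":[0,0,0,0,0]},
)

```text
time_s: 12.82
eef_pos: [567.6, -73.7, 148.4]
orientation: [[-0.944, 0.329, -0.002], [0.329, 0.945, 0.0], [0.002, -0.0, -1.0]]
wrist_force: [1.1, 0.2, -1.2]
gripper_width: 0.937
finger_force: 0.0
```

```bash
python3 - <<'E'
from h import *
o=r.observe();R=np.array(o['orientation']);print((R.T@(np.array([480,-272,200])-o['eef_pos'])).round(1),o['eef_pos'])
E
```

```text
[  17.7 -216.1  -51.4] [567.57042695 -73.68548751 148.44061714]
```

To row units: -54 mm is -0.864, -13 mm is -0.208.

>>> inch_along(
  deltas={"finger_gap":[1,1,1,1,1],"dx":[0.064,0.064,0.064,0.064,0],"dy":[-0.864,-0.864,-0.864,-0.864,0],"dz":[-0.208,-0.208,-0.208,-0.208,0],"wx":[0,0,0,0,0],"wy":[0,0,0,0,0],"wz":[0,0,0,0,0]},
)

```text
time_s: 13.45
eef_pos: [479.7, -278.1, 200.7]
orientation: [[-0.942, 0.337, 0.0], [0.337, 0.942, -0.003], [-0.001, -0.003, -1.0]]
wrist_force: [0.6, -0.0, -0.5]
gripper_width: 1.002
finger_force: 0.0
```

>>> inch_along(
  deltas={"finger_gap":[1,1,1,1],"dx":[0,0,0,0],"dy":[0,0,0,0],"dz":[0,0,0,0],"wx":[0,0,0,0],"wy":[0,0,0,0],"wz":[0,0,0,0]},
)

```text
time_s: 13.95
eef_pos: [482.5, -271.7, 199.7]
orientation: [[-0.945, 0.327, -0.0], [0.327, 0.945, 0.0], [0.0, 0.0, -1.0]]
wrist_force: [0.4, -1.2, -0.7]
gripper_width: 0.998
finger_force: 0.0
```

```bash
python3 - <<'E'
from h import *
o=r.observe();p=shot('wrist','w9.png');print(o['eef_pos'])
print(proj(p,[[452,-265,60],[452,-265,0]]),r.find_in('capacitor',p)[:2])
cv2.imwrite('pics/w9c.png',cv2.resize(p['image'][20:260],None,fx=1.25,fy=1.25))
E
```

```text
[ 482.45578049 -271.72884114  199.73133526]
[[313.20990669 151.31894338]
 [313.74327847 143.5112208 ]] [{'bbox': [296.3, 128.9, 328.5, 162.5], 'confidence': 0.8}, {'bbox': [521.4, 140.1, 547.9, 165.4], 'confidence': 0.73}]
```

View pics/w9c.png

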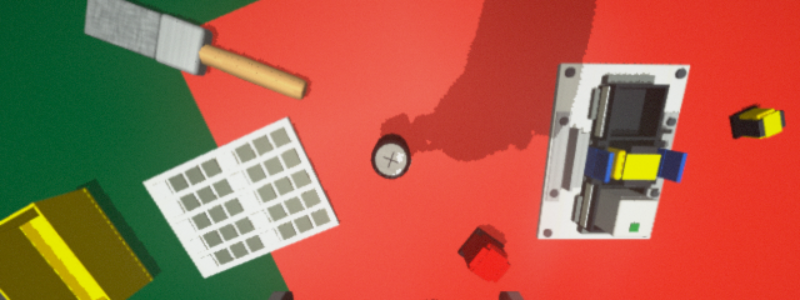

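The relay stands upright in the far compartment (crop (625,215)). The capacitor's silver top is at crop (391,158), i.e. image (312.8,146.4).

```bash
python3 - <<'E'
from h import *
o=r.observe();R=np.array(o['orientation']);e=np.array(o['eef_pos']);p=shot('wrist')
g=cv2.cvtColor(p['image'],cv2.COLOR_BGR2HSV);m=((g[...,1]<110)).astype(np.uint8);m[:125]=0;m[168:]=0;m[:,:290]=0;m[:,334:]=0
c=max(cv2.findContours(m,0,2)[0],key=cv2.contourArea);print(cv2.minEnclosingCircle(c),cv2.boundingRect(c))
X=at(p,(312.8,146.4),60);print(X,(R.T@(X-e)).round(1))
E
```

```text
((312.71466064453125, 147.70156860351562), 14.356183052062988) (299, 134, 28, 29)
[ 446.7808061  -264.08192601   60.        ] [ 36.2  -4.1 139.8]
```

To row units: 45 mm is 0.72, 35 mm is 0.56.

>>> inch_along(
  deltas={"finger_gap":[1,1,1,1,1],"dx":[0.288,0.2848,0,0,0],"dy":[-0.032,-0.0336,0,0,0],"dz":[0.56,0.72,0.72,0,0],"wx":[0,0,0,0,0],"wy":[0,0,0,0,0],"wz":[0,0,0,0,0]},
)

```text
time_s: 14.72
eef_pos: [448.0, -265.0, 76.2]
orientation: [[-0.945, 0.328, 0.001], [0.328, 0.945, -0.001], [-0.002, -0.0, -1.0]]
wrist_force: [0.4, 1.1, 0.7]
gripper_width: 1.001
finger_force: 0.0
```

>>> inch_along(
  deltas={"finger_gap":[1,1,1],"dx":[0,0,0],"dy":[0,0,0],"dz":[0,0,0],"wx":[0,0,0],"wy":[0,0,0],"wz":[0,0,0]},
)

```text
time_s: 15.1
eef_pos: [447.4, -264.8, 75.6]
orientation: [[-0.944, 0.329, 0.001], [0.329, 0.944, -0.001], [-0.001, -0.0, -1.0]]
wrist_force: [0.7, -0.7, 0.2]
gripper_width: 0.999
finger_force: 0.0
```

```bash
python3 - <<'E'
from h import *
o=r.observe();R=np.array(o['orientation']);e=np.array(o['eef_pos']);p=shot('wrist','w10.png')
h=cv2.cvtColor(p['image'],cv2.COLOR_BGR2HSV)
m=((h[...,1]<60)&(h[...,2]>70)).astype(np.uint8);m[:170]=0;m[290:]=0;m[:,:260]=0;m[:,370:]=0
m=cv2.morphologyEx(m,cv2.MORPH_OPEN,np.ones((5,5)))
c=max(cv2.findContours(m,0,2)[0],key=cv2.contourArea);print(cv2.fitEllipse(c),cv2.boundingRect(c))
q=cv2.fitEllipse(c)[0];X=at(p,q,60);print(e,X,(R.T@(X-e)).round(1))
E
```

```text
((316.95831298828125, 225.66053771972656), (35.0005989074707, 38.07331466674805), 91.21454620361328) (298, 208, 39, 36)
[ 447.36517954 -264.7891757    75.58602092] [ 447.83450958 -264.59991383   60.        ] [-0.4  0.3 15.6]
```

To row units: 25 mm is 0.4, 11 mm is 0.176.

>>> inch_along(
  deltas={"finger_gap":[1,1,1,0.7,0.6],"dx":[0,0,0,0,0],"dy":[0,0,0,0,0],"dz":[0.4,0.4,0.176,0,0],"wx":[0,0,0,0,0],"wy":[0,0,0,0,0],"wz":[0,0,0,0,0]},
  grip_n=30,
)

```text
time_s: 15.78
eef_pos: [447.5, -264.9, 14.6]
orientation: [[-0.944, 0.329, 0.001], [0.329, 0.944, -0.001], [-0.001, -0.0, -1.0]]
wrist_force: [0.0, 0.5, -0.9]
gripper_width: 0.615
finger_force: 0.0
```

>>> inch_along(
  deltas={"finger_gap":[0.4,0.3,0.2,0.2],"dx":[0,0,0,0],"dy":[0,0,0,0],"dz":[0,0,0,0],"wx":[0,0,0,0],"wy":[0,0,0,0],"wz":[0,0,0,0]},
)

```text
time_s: 16.27
eef_pos: [447.6, -264.9, 14.8]
orientation: [[-0.945, 0.328, 0.002], [0.328, 0.945, -0.001], [-0.002, -0.0, -1.0]]
wrist_force: [-0.0, 1.1, 6.6]
gripper_width: 0.399
finger_force: 29.6
```

To row units: 55 mm is 0.88, -45 mm is -0.72.

>>> inch_along(
  deltas={"finger_gap":[0.2,0.2,0.2,0.2,0.2],"dx":[0,0,0,0,0.1536],"dy":[0,0,0,0,0.88],"dz":[-0.16,-0.56,-0.72,-0.48,-0.24],"wx":[0,0,0,0,0],"wy":[0,0,0,0,0],"wz":[0,0,0,0,0]},
  grip_n=45,
)

```text
time_s: 16.9
eef_pos: [456.0, -213.6, 151.2]
orientation: [[-0.942, 0.336, 0.003], [0.336, 0.942, -0.004], [-0.004, -0.002, -1.0]]
wrist_force: [2.4, 0.7, -1.2]
gripper_width: 0.39
finger_force: 45.1
```

>>> inch_along(
  deltas={"finger_gap":[0.2,0.2,0.2,0.2,0.2],"dx":[0.1536,0.1552,0.1552,0,0],"dy":[0.88,0.88,0.8832,0,0],"dz":[0,0,0,0,0],"wx":[0,0,0,0,0],"wy":[0,0,0,0,0],"wz":[0,0,0,0,0]},
)

```text
time_s: 17.52
eef_pos: [482.6, -44.4, 149.2]
orientation: [[-0.945, 0.328, -0.0], [0.328, 0.945, -0.001], [-0.0, -0.001, -1.0]]
wrist_force: [-0.3, 0.3, -0.2]
gripper_width: 0.393
finger_force: 45.1
```

>>> inch_along(
  deltas={"finger_gap":[0.2,0.2,0.2,0.2,0.2],"dx":[0,0,0,0,0],"dy":[0,0,0,0,0],"dz":[0.48,0.48,0.24,0,0],"wx":[0,0,0,0,0],"wy":[0,0,0,0,0],"wz":[0,0,0,0,0]},
)

```text
time_s: 18.15
eef_pos: [483.2, -45.1, 74.5]
orientation: [[-0.944, 0.33, 0.001], [0.33, 0.944, -0.0], [-0.001, -0.0, -1.0]]
wrist_force: [-1.0, -0.8, -1.0]
gripper_width: 0.396
finger_force: 45.2
```

>>> inch_along(
  deltas={"finger_gap":[0.2,0.2],"dx":[0,0],"dy":[0,0],"dz":[0,0],"wx":[0,0],"wy":[0,0],"wz":[0,0]},
)

```text
time_s: 18.4
eef_pos: [483.2, -44.1, 74.5]
orientation: [[-0.944, 0.329, 0.001], [0.329, 0.944, -0.0], [-0.001, 0.0, -1.0]]
wrist_force: [0.5, 0.3, -0.5]
gripper_width: 0.399
finger_force: 45.2
```

```bash
python3 - <<'E'
from h import *
o=r.observe();R=np.array(o['orientation']);e=np.array(o['eef_pos'])
print(e,(R.T@(np.array([483.5,-44.2,e[2]])-e)).round(1),np.degrees(np.arctan2(R[1,1],R[0,1])))
p=shot('wrist','w11.png');cv2.imwrite('pics/w11c.png',cv2.resize(p['image'][60:340,190:450],None,fx=2.1,fy=2.1,interpolation=cv2.INTER_CUBIC))
E
```

```text
[483.19369049 -44.11692655  74.46737725] [-0.3  0.   0. ] 70.8039378476234
```

View pics/w11c.png

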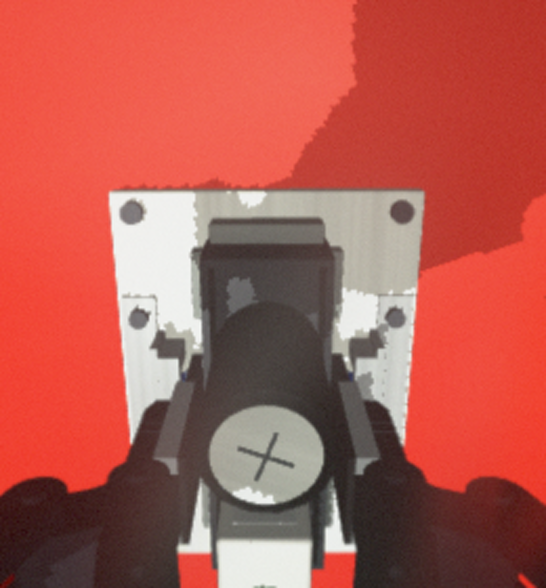

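The capacitor, at crop (267,455), is centred on the cassette axis (about 268) over the empty near compartment. I'll lower it.

>>> inch_along(
  deltas={"finger_gap":[0.2,0.2,0.2,0.2,0.2],"dx":[-0.0048,0,0,0,0],"dy":[0,0,0,0,0],"dz":[0.224,0.192,0.16,0.128,0],"wx":[0,0,0,0,0],"wy":[0,0,0,0,0],"wz":[0,0,0,0,0]},
)

```text
time_s: 19.08
eef_pos: [482.7, -44.0, 29.1]
orientation: [[-0.945, 0.328, -0.002], [0.328, 0.945, 0.0], [0.001, -0.0, -1.0]]
wrist_force: [0.1, -0.7, -1.0]
gripper_width: 0.394
finger_force: 45.2
```

>>> inch_along(
  deltas={"finger_gap":[0.2,0.2,0.2],"dx":[0,0,0],"dy":[0,0,0],"dz":[0.032,0,0],"wx":[0,0,0],"wy":[0,0,0],"wz":[0,0,0]},
)

```text
time_s: 19.45
eef_pos: [483.3, -44.1, 28.1]
orientation: [[-0.944, 0.329, 0.0], [0.329, 0.944, -0.0], [-0.0, 0.0, -1.0]]
wrist_force: [-0.1, 0.6, -0.5]
gripper_width: 0.395
finger_force: 45.2
```

>>> inch_along(
  deltas={"finger_gap":[0.2,0.2,0.2],"dx":[0,0,0],"dy":[0,0,0],"dz":[0.0288,0,0],"wx":[0,0,0],"wy":[0,0,0],"wz":[0,0,0]},
)

```text
time_s: 19.82
eef_pos: [483.6, -44.1, 26.8]
orientation: [[-0.944, 0.329, 0.001], [0.329, 0.944, -0.0], [-0.001, 0.0, -1.0]]
wrist_force: [-1.5, 0.4, 7.8]
gripper_width: 0.391
finger_force: 46.0
```

To row units: -50 mm is -0.8, -45 mm is -0.72.

>>> inch_along(
  deltas={"finger_gap":[0.5,0.75,0.75,0.75,1],"dx":[0,0,0,0,-0.72],"dy":[0,0,0,0,0],"dz":[0,0,-0.32,-0.8,-0.8],"wx":[0,0,0,0,0],"wy":[0,0,0,0,0],"wz":[0,0,0,0,0]},
)

```text
time_s: 20.45
eef_pos: [520.4, -56.9, 143.7]
orientation: [[-0.945, 0.327, -0.004], [0.327, 0.945, 0.001], [0.004, -0.001, -1.0]]
wrist_force: [1.9, 0.6, -0.6]
gripper_width: 0.935
finger_force: 0.0
```

>>> inch_along(
  deltas={"finger_gap":[1,1,1,1],"dx":[0,0,0,0],"dy":[0,0,0,0],"dz":[0,0,0,0],"wx":[0,0,0,0],"wy":[0,0,0,0],"wz":[0,0,0,0]},
)

```text
time_s: 20.95
eef_pos: [521.6, -57.5, 141.5]
orientation: [[-0.945, 0.328, -0.002], [0.328, 0.945, 0.0], [0.002, -0.001, -1.0]]
wrist_force: [0.3, -0.4, -0.3]
gripper_width: 1.004
finger_force: 0.0
```

```bash
python3 - <<'E'
from h import *
o=r.observe();R=np.array(o['orientation']);e=np.array(o['eef_pos']);p=shot('wrist','w12.png')
print(e,(R.T@(np.array([526,-58.9,e[2]])-e)).round(1),np.degrees(np.arctan2(R[1,1],R[0,1])))
y=np.radians(-19.12);A=np.array([[np.cos(y),-np.sin(y),0],[np.sin(y),np.cos(y),0],[0,0,1]]);c=np.array([526,-58.9,8])
pr=lambda L:proj(p,[A@np.array(v,float)+c for v in L])
a=np.linspace(0,6.28,24)
bb=lambda q:np.r_[q.min(0),q.max(0)].round(0)
print('cap pred',bb(pr([(-45+17.5*np.cos(t),17.5*np.sin(t),z) for t in a for z in(30,64)])),r.find_in('capacitor',p)[:2])
print('relay pred',bb(pr([(45+s*17.5,u*17.5,z) for s in(-1,1) for u in(-1,1) for z in(30,59)])),r.find_in('relay',p)[:2])
h=cv2.cvtColor(p['image'],cv2.COLOR_BGR2HSV)
def blob(m,n):
    m=m.astype(np.uint8); k=[cv2.boundingRect(q) for q in cv2.findContours(m,0,2)[0] if cv2.contourArea(q)>60]; print(n,k)
blob((h[...,0]>105)&(h[...,0]<130)&(h[...,1]>130)&(h[...,2]>40),'blue')
blob((h[...,0]>20)&(h[...,0]<35)&(h[...,1]>150),'yellow')
for s in(1,-1): print('pad pred',s,bb(pr([(x,s*34,z) for x in(-13,13) for z in(34,56)])))
print('yellow pred',bb(pr([(x,v,50) for x in(-18,18) for v in(-18,18)])))
t=pr([(-45+17.5*np.cos(t),17.5*np.sin(t),64) for t in a]);print('captop',t.mean(0))
m=((h[...,1]<60)&(h[...,2]>90)).astype(np.uint8);k=np.zeros_like(m);cv2.fillPoly(k,[np.int32(t)],1);k=cv2.dilate(k,np.ones((9,9)));mm=np.argwhere(m&k);print('seen',mm[:,::-1].mean(0),len(mm),cv2.boundingRect(np.int32(mm[:,::-1])),bb(t))
E
```

```text
[521.58613679 -57.49842862 141.54710574] [-4.6  0.1 -0. ] 70.83940534122034
cap pred [296. 129. 338. 175.] [{'bbox': [299.2, 133.5, 336.3, 175.0], 'confidence': 0.71}]
relay pred [298. 219. 335. 264.] [{'bbox': [296.8, 214.6, 334.2, 263.5], 'confidence': 0.74}]
blue [(280, 188, 5, 26), (614, 142, 26, 29)]
yellow [(298, 177, 38, 34), (436, 141, 29, 27)]
pad pred 1 [351. 182. 355. 215.]
pad pred -1 [279. 182. 283. 215.]
yellow pred [297. 181. 336. 218.]
captop [316.7222443  154.85543017]
seen [316.54852781 153.94983642] 917 (291, 137, 48, 35) [296. 133. 338. 175.]
```

Both parts sit where predicted, agreeing with the detectors to a few pixels. Next I descend over the catches.

To row units: 35 mm is 0.56, 30 mm is 0.48.

>>> inch_along(
  deltas={"finger_gap":[1,1,1,1,1],"dx":[-0.0736,0,0,0,0],"dy":[0,0,0,0,0],"dz":[0.48,0.56,0.32,0,0],"wx":[0,0,0,0,0],"wy":[0,0,0,0,0],"wz":[0,0,0,0,0]},
)

```text
time_s: 21.72
eef_pos: [527.5, -59.3, 58.2]
orientation: [[-0.944, 0.329, 0.001], [0.329, 0.944, -0.0], [-0.001, 0.0, -1.0]]
wrist_force: [0.4, 0.1, 0.2]
gripper_width: 1.0
finger_force: 0.0
```

>>> inch_along(
  deltas={"finger_gap":[1,1,1,1,1],"dx":[0,0,0,0,0],"dy":[0,0,0,0,0],"dz":[0.24,0.192,0.16,0.128,0],"wx":[0,0,0,0,0],"wy":[0,0,0,0,0],"wz":[0,0,0,0,0]},
)

```text
time_s: 22.35
eef_pos: [526.5, -59.3, 11.8]
orientation: [[-0.944, 0.329, -0.001], [0.329, 0.944, 0.0], [0.001, -0.0, -1.0]]
wrist_force: [-0.0, 0.1, 0.1]
gripper_width: 1.004
finger_force: 0.0
```

>>> inch_along(
  deltas={"finger_gap":[1,1],"dx":[0,0],"dy":[0,0],"dz":[0,0],"wx":[0,0],"wy":[0,0],"wz":[0,0]},
)

```text
time_s: 22.6
eef_pos: [527.3, -59.4, 12.9]
orientation: [[-0.944, 0.329, 0.001], [0.329, 0.944, -0.0], [-0.001, 0.0, -1.0]]
wrist_force: [0.4, -0.2, 0.0]
gripper_width: 0.999
finger_force: 0.0
```

```bash
python3 - <<'E'
from h import *
o=r.observe();R=np.array(o['orientation']);e=np.array(o['eef_pos']);p=shot('wrist','w13.png')
print(e,(R.T@(np.array([526,-58.9,12])-e)).round(1),np.degrees(np.arctan2(R[1,1],R[0,1])))
h=cv2.cvtColor(p['image'],cv2.COLOR_BGR2HSV)
m=((h[...,0]>105)&(h[...,0]<130)&(h[...,1]>130)&(h[...,2]>40)).astype(np.uint8)
print([cv2.boundingRect(q) for q in cv2.findContours(m,0,2)[0] if cv2.contourArea(q)>30])
y=np.radians(-19.12);A=np.array([[np.cos(y),-np.sin(y),0],[np.sin(y),np.cos(y),0],[0,0,1]]);c=np.array([526,-58.9,8])
for s in(1,-1): print(proj(p,[A@np.array([x,s*34,z])+c for x in(-13,13) for z in(34,56)]).round(0).tolist())
E
```

```text
[527.28080273 -59.3841137   12.8963751 ] [1.4 0.  0.9] 70.8124890969477
[(245, 256, 8, 33), (380, 255, 11, 45)]
[[380.0, 235.0], [390.0, 256.0], [377.0, 277.0], [386.0, 303.0]]
[[253.0, 235.0], [243.0, 256.0], [256.0, 277.0], [247.0, 303.0]]
```

To row units: 1.2 mm is 0.0192, 1 mm is 0.016.

>>> inch_along(
  deltas={"finger_gap":[0.85,0.8,0.7,0.5,0.5],"dx":[0.0192,0,0,0,0],"dy":[0,0,0,0,0],"dz":[0.016,0,0,0,0],"wx":[0,0,0,0,0],"wy":[0,0,0,0,0],"wz":[0,0,0,0,0]},
  grip_n=50,
)

```text
time_s: 23.28
eef_pos: [526.5, -58.8, 13.5]
orientation: [[-0.945, 0.328, 0.002], [0.328, 0.945, -0.0], [-0.002, 0.0, -1.0]]
wrist_force: [-5.1, 1.5, 20.9]
gripper_width: 0.616
finger_force: 48.5
```

>>> inch_along(
  deltas={"finger_gap":[0.5,0.5,0.5],"dx":[0,0,0],"dy":[0,0,0],"dz":[0,0,0],"wx":[0,0,0],"wy":[0,0,0],"wz":[0,0,0]},
)

```text
time_s: 23.65
eef_pos: [526.5, -58.8, 13.5]
orientation: [[-0.945, 0.328, 0.002], [0.328, 0.945, -0.0], [-0.002, 0.0, -1.0]]
wrist_force: [-4.9, 1.2, 20.6]
gripper_width: 0.61
finger_force: 48.5
```

```bash
python3 - <<'E'
from h import *
o=r.observe();p=shot('wrist','w14.png');print(o['ft_torque'])
h=cv2.cvtColor(p['image'],cv2.COLOR_BGR2HSV)
m=((h[...,0]>100)&(h[...,0]<135)&(h[...,1]>100)&(h[...,2]>25)).astype(np.uint8)
for q in cv2.findContours(m,0,2)[0]:
    if cv2.contourArea(q)>8: print(cv2.boundingRect(q),cv2.contourArea(q))
y=np.radians(-19.12);A=np.array([[np.cos(y),-np.sin(y),0],[np.sin(y),np.cos(y),0],[0,0,1]]);c=np.array([526,-58.9,8])
for w in(34,28,24):print(w,[proj(p,[A@np.array([x,s*w,z])+c for x in(-13,13) for z in(34,56)]).round(0).tolist() for s in(1,-1)])
rgb=p['image'];print([''.join('B' if m[v,u] else ('k' if h[v,u,2]<60 else 'y' if 20<h[v,u,0]<35 and h[v,u,1]>120 else 'w' if h[v,u,1]<60 else '.') for u in range(225,410,2)) for v in range(225,312,6)].__str__().replace("', '","\n"))
E
```

```text
[0.19242607 0.98837891 0.09428089]
(258, 256, 10, 46) 146.5
(266, 235, 7, 3) 8.5
(359, 229, 17, 72) 393.5
34 [[[379.0, 236.0], [389.0, 258.0], [376.0, 278.0], [385.0, 304.0]], [[253.0, 236.0], [243.0, 258.0], [256.0, 278.0], [247.0, 304.0]]]
28 [[[368.0, 236.0], [376.0, 258.0], [365.0, 278.0], [372.0, 304.0]], [[264.0, 236.0], [256.0, 258.0], [267.0, 278.0], [259.0, 304.0]]]
24 [[[361.0, 236.0], [368.0, 258.0], [358.0, 278.0], [364.0, 304.0]], [[271.0, 236.0], [264.0, 258.0], [274.0, 278.0], [267.0, 304.0]]]
['wwwwwwwwwwwwwwwwwwwwwwwwwwwwwwwywwwwwwwwwwwwwwwwwwwwwwwwwwwwwwwwwwwwwwwwwwkwwwwwwwwwwwwwwwwww
wwwwwwwwwwwwwwwwwwwwB...wwwwwwyyyy.wwwwwwwwwwwwwwwwwwwwww.yyy.wwkwww.B.Bwwwwwwwwwwwwwwwwwwwww
wwwwwwwwwwwwwwwwwwwww..B.wwwwyyyyywwwwwwwwwwwwwwwwwwwwwww.yyyy.kkwwwBBBBwwwwwwwwwwwwwwwwwwww.
.wwwwwwwwwwwwwwwwww......www.yyyy.wwwwwwwwwwwwwwwwwwwwwwwwyyyyywwwwwB.BBBwwwwwwwwwwwwwwwwwww.
.wwwwwwwwwwwwwwwww....ww.wwwyyyyy.wwwwwwwwwwwwwwwwwwwwwwwwyyyyywwwww..BBBBwwwwwwwwwwwwwwwwww.
.wwwwwwwww...wwww....w.w.wwwyyyyyyyyyyyyyyyyyyyyyyyyyyyyyyyyyyykkww....BBBB.wwwwkk.wwwwwwww..
..wwwww.k...wwww.BBB.ww..www.yyyyyyyyyyyyyyyyyyyyyyyyyyyyyyyyyykkkk.B..BBBBBwwwwwkk..wwwww...
..wwww....wwwwww..BBBwwwwwww.yyyyyyyyyyyyyyyyyyyyyyyyyyyyyyyyyykkwkB...BBBkkwwwwww.....www...
..ww..k..wwwwww....BBwwwwwww.yyyyyyyyyyyyyyyyyyyyyyyyyyyyyyyyyykkkkB...BBBkkkwwwwww.....ww...
........wwwwww....wBBwwwwwww.yyyyyyyyyyyyyyyyyyyyyyyyyyyyyyyyyykwwww...BBBkkkkwwwwww.........
.k....k...wwww....wBB.wwwwwwwwyyyyyyyyyyyyyyyyyyyyyyyyyyyyyyywwwwwwww.BBBBkkkkwwww...........
....................B.wwwwwww..yyyyyyyyyyyyyyyyyyyyyyyyyyyyyykkkwwwwwwBBBwkkkwwkkk...........
.kkk................B.wwwwwww.wwwwwwwwwwwwwwwwwwwwwwwwwwwwwwwkkkwwwwww.BBkkk.wkk.............
kkkk...............wwwwwwwwwwwwwwwwwwwwwwwwwwwwwwwwwwwwwwwwwwkkkwwwwwwwwwkkkkw.k.............
k.k...............wwwwwwwwwwwwwwwwwwwwwwwwwwwwwwwwwwwwwwwwwwwkkkwwwwwwwwwwkkw.kk.............']
```

Both blue pads have moved in to the predicted 6 mm positions (outer edges at px 258 and 375), with the fingers outside them. I'll lift straight up.

To row units: -6 mm is -0.096, -5 mm is -0.08.

>>> inch_along(
  deltas={"finger_gap":[0.5,0.5,0.5,0.5,0.5],"dx":[0,0,0,0,0],"dy":[0,0,0,0,0],"dz":[-0.048,-0.064,-0.08,-0.096,0],"wx":[0,0,0,0,0],"wy":[0,0,0,0,0],"wz":[0,0,0,0,0]},
  grip_n=60,
)

```text
time_s: 24.32
eef_pos: [525.9, -58.9, 29.9]
orientation: [[-0.944, 0.329, 0.0], [0.329, 0.944, -0.0], [-0.0, 0.0, -1.0]]
wrist_force: [0.3, -0.1, -5.9]
gripper_width: 0.589
finger_force: 63.4
```

```bash
python3 - <<'E'
from h import *
o=r.observe();p=shot('wrist','w15.png');R=np.array(o['orientation']);e=np.array(o['eef_pos']);print(e,o['wrist_force'],o['ft_torque'],o['gripper_width'])
h=cv2.cvtColor(p['image'],cv2.COLOR_BGR2HSV)
def bl(m):print([cv2.boundingRect(q) for q in cv2.findContours(m.astype(np.uint8),0,2)[0] if cv2.contourArea(q)>60])
bl((h[...,0]>100)&(h[...,0]<135)&(h[...,1]>100)&(h[...,2]>25));bl((h[...,0]>20)&(h[...,0]<35)&(h[...,1]>150))
h=cv2.cvtColor(cv2.imread('pics/w14.png'),cv2.COLOR_BGR2HSV);bl((h[...,0]>20)&(h[...,0]<35)&(h[...,1]>150))
E
```

```text
[525.93405673 -58.94664174  29.8517683 ] [ 0.33168486 -0.09786685 -5.90723865] [-0.06408465 -0.04348655  0.00372387] 0.5894245876104232
[(363, 240, 13, 60)]
[(282, 226, 68, 66), (500, 152, 56, 48)]
[(282, 228, 69, 66), (515, 155, 64, 54)]
```

It carries the cassette's full weight (5.9 N), and the transformer has not moved in the wrist view. I'll continue up.

To row units: -22 mm is -0.352, -18 mm is -0.288.

>>> inch_along(
  deltas={"finger_gap":[0.5,0.5,0.5,0.5,0.5],"dx":[0,0,0,0,0],"dy":[0,0,0,0,0],"dz":[-0.16,-0.288,-0.352,-0.352,-0.24],"wx":[0,0,0,0,0],"wy":[0,0,0,0,0],"wz":[0,0,0,0,0]},
)

```text
time_s: 25.0
eef_pos: [526.0, -58.9, 117.9]
orientation: [[-0.944, 0.329, 0.001], [0.329, 0.944, -0.0], [-0.001, 0.0, -1.0]]
wrist_force: [-0.5, 0.5, -6.3]
gripper_width: 0.585
finger_force: 64.6
```

>>> inch_along(
  deltas={"finger_gap":[0.5,0.5,0.5,0.5,0.5],"dx":[0,0,0,0,0],"dy":[0,0,0,0,0],"dz":[-0.128,-0.048,0,0,0],"wx":[0,0,0,0,0],"wy":[0,0,0,0,0],"wz":[0,0,0,0,0]},
)

```text
time_s: 25.62
eef_pos: [525.6, -58.9, 127.1]
orientation: [[-0.944, 0.329, -0.001], [0.329, 0.944, 0.0], [0.001, -0.0, -1.0]]
wrist_force: [0.2, 0.0, -6.1]
gripper_width: 0.584
finger_force: 64.6
```

>>> inch_along(
  deltas={"finger_gap":[0.5,0.5,0.5,0.5],"dx":[0,0,0,0],"dy":[0,0,0,0],"dz":[0,0,0,0],"wx":[0,0,0,0],"wy":[0,0,0,0],"wz":[0,0,0,0]},
)

```text
time_s: 26.12
eef_pos: [525.9, -58.9, 127.6]
orientation: [[-0.944, 0.329, 0.0], [0.329, 0.944, -0.0], [-0.0, -0.0, -1.0]]
wrist_force: [0.6, -0.5, -5.5]
gripper_width: 0.582
finger_force: 64.6
```

```bash
python3 - <<'E'
from h import *
o=r.observe();p=shot('wrist','w16.png');e=np.array(o['eef_pos']);print(e,o['wrist_force'],o['ft_torque'],np.array(o['qd']).round(3))
h=cv2.cvtColor(p['image'],cv2.COLOR_BGR2HSV)
def bl(m):print([cv2.boundingRect(q) for q in cv2.findContours(m.astype(np.uint8),0,2)[0] if cv2.contourArea(q)>40])
bl((h[...,0]>100)&(h[...,0]<135)&(h[...,1]>100)&(h[...,2]>25));bl((h[...,0]>20)&(h[...,0]<35)&(h[...,1]>150))
y=np.radians(-19.12);A=np.array([[np.cos(y),-np.sin(y),0],[np.sin(y),np.cos(y),0],[0,0,1]]);c=np.array([e[0],e[1],8+e[2]-13.5])
bb=lambda L:(lambda q:np.r_[q.min(0),q.max(0)].round(0))(proj(p,[A@np.array(v,float)+c for v in L]))
a=np.linspace(0,6.28,24)
print('cap',bb([(-45+17.5*np.cos(t),17.5*np.sin(t),z) for t in a for z in(30,64)]),r.find_in('capacitor',p)[:1])
print('relay',bb([(45+s*17.5,u*17.5,59) for s in(-1,1) for u in(-1,1)]),r.find_in('relay',p)[:1])
S=shot('side','side2.png');q=proj(S,[A@np.array([x,v,z],float)+c for x in(-69,69) for v in(-24,24) for z in(0,30)]);print('side cassette',q.min(0),q.max(0),r.find_in('cassette',S)[:1])
E
```

```text
[525.88688689 -58.90610971 127.5535078 ] [ 0.5791138  -0.53258607 -5.53585399] [-0.00328322 -0.02920315 -0.00422097] [ 0.001 -0.    -0.001  0.001  0.    -0.001  0.001]
[(258, 254, 10, 35), (364, 243, 12, 57), (627, 140, 13, 26)]
[(282, 224, 69, 68), (447, 136, 27, 30)]
cap [273. 143. 360. 238.] [{'bbox': [275.8, 139.5, 360.4, 237.1], 'confidence': 0.69}]
relay [282. 332. 351. 382.] [{'bbox': [279.1, 293.6, 349.6, 349.3], 'confidence': 0.71}]
side cassette [312.46879893 176.31368806] [357.76675201 195.57622118] [{'bbox': [343.9, 276.8, 416.8, 338.9], 'confidence': 0.72}]
```

```bash
python3 - <<'E'
import cv2,numpy as np
a,b=[cv2.imread(f'pics/w{i}.png',0) for i in(14,16)]
for n,(u0,v0,u1,v1) in dict(cap=(270,140,364,238),trafo=(280,226,352,294),relay=(276,294,354,352)).items():
    q=cv2.matchTemplate(b[v0-15:v1+15,u0-15:u1+15],a[v0:v1,u0:u1],cv2.TM_CCOEFF_NORMED);_,s,_,l=cv2.minMaxLoc(q);print(n,round(s,2),np.array(l)-15)
s=cv2.cvtColor(cv2.imread('pics/side2.png'),cv2.COLOR_BGR2HSV)
m=((s[...,0]>20)&(s[...,0]<35)&(s[...,1]>150)).astype(np.uint8);print([cv2.boundingRect(q) for q in cv2.findContours(m,0,2)[0] if cv2.contourArea(q)>15])
E
```

```text
cap 0.99 [ 0 -1]
trafo 0.99 [ 0 -1]
relay 0.96 [0 0]
[(395, 323, 74, 75), (511, 311, 12, 10), (529, 305, 11, 10), (546, 299, 10, 9), (499, 298, 10, 9), (516, 292, 10, 9), (532, 287, 10, 9), (487, 286, 10, 8), (504, 280, 10, 9), (520, 275, 10, 9), (477, 274, 9, 8), (493, 269, 9, 8), (509, 265, 8, 8), (466, 263, 9, 8), (482, 259, 9, 7), (498, 255, 8, 7)]
```

All three parts appear in the same place relative to the gripper as before the lift, to within 1 px. The cassette is level and still, about 120 mm up, so I'm handing in.

```bash
python3 -c "
from cell import r
print(r.hand_in())"
```

```text
the job is handed in; nothing more can be done
None
```

I handed the job in with the capacitor and relay placed in the two end compartments and the cassette unlatched and held level by its pinched catches, underside about 120 mm above the bench; the hand-in gave no verdict, and I viewed 12 pictures, two over the limit of 10.

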